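# Put the stacked optics hardware back into its foam nests

### The job

The hardware from a dismantled optical setup was left in two stacks on the table. Take the stacks apart and lay each of the five parts in the foam nest cut for it: square plates in the square pockets, rings and the lens tube in the round ones, each in the pocket of its own size, same way up as now and lying flat on the pocket's floor. Set each part down, do not drop it, and leave all five released and at rest.

Things in the scene. Friction and masses are not known exactly. Their poses are not given: they have to be found in the camera images.
- large_plate: loose square plate, the larger of the two, black anodised aluminium, 60 x 60 x 18 mm high, about 140 g, with a round 30 mm through bore and four screw heads at the corners. At the start it lies flat on the table as the foot of one of the two stacks (either the small plate or the small ring lies on it, then the lens tube on top of that). Origin: centre of its underside; z up along the bore, x and y along its sides.
- large_ring: loose round ring, the larger of the two, black anodised aluminium, 58 mm outside diameter, 18 mm high, about 95 g, with a 30 mm bore. At the start it lies flat on the table as the foot of the other stack (the small plate or the small ring lies on it). Origin: centre of its underside; z up along the bore.
- small_plate: loose square plate, the smaller of the two, bare aluminium, 42 x 42 x 18 mm high, about 67 g, with a round 22 mm through bore. At the start it lies roughly centred on the large plate or on the large ring (underside 18 mm above the table), turned by up to about 1 rad in all. Origin: centre of its underside; z up along the bore, x and y along its sides.
- small_ring: loose round ring, the smaller of the two, bare aluminium, 44 mm outside diameter, 18 mm high, about 55 g, with a 22 mm bore. At the start it lies roughly centred on the large ring or on the large plate, whichever the small plate is not on (underside 18 mm above the table). Origin: centre of its underside; z up along the bore.
- lens_tube: loose short empty lens tube standing upright, black anodised aluminium, 30 mm outside diameter, 30 mm high, wall 2.5 mm, open at both ends, about 30 g. At the start it stands on top of the stack whose foot is the large plate (underside 36 mm above the table, top at 66 mm; nothing among the parts and nests is higher). Origin: centre of its underside; z up along the bore.
- large_plate_nest: fixed block of dark grey foam with a pale liner, 100 x 100 x 16 mm high, with one 70 x 70 mm square pocket in the middle of its top, 6 mm deep (pocket floor 10 mm above the block's underside, rim at 16 mm). It belongs to the large plate. Origin: centre of the block's underside; z up, x and y along the block's sides and the pocket's sides.
- large_ring_nest: fixed block of dark grey foam with a pale liner, 100 x 100 x 16 mm high, with one round 68 mm pocket in the middle of its top, 6 mm deep (pocket floor 10 mm above the block's underside, rim at 16 mm). It belongs to the large ring. Origin: centre of the block's underside; z up, x and y along the block's sides.
- small_plate_nest: fixed block of dark grey foam with a pale liner, 100 x 100 x 16 mm high, with one 52 x 52 mm square pocket in the middle of its top, 6 mm deep (pocket floor 10 mm above the block's underside, rim at 16 mm). It belongs to the small plate. Origin: centre of the block's underside; z up, x and y along the block's sides and the pocket's sides.
- small_ring_nest: fixed block of dark grey foam with a pale liner, 100 x 100 x 16 mm high, with one round 54 mm pocket in the middle of its top, 6 mm deep (pocket floor 10 mm above the block's underside, rim at 16 mm). It belongs to the small ring. Origin: centre of the block's underside; z up, x and y along the block's sides.
- lens_tube_nest: fixed block of dark grey foam with a pale liner, 100 x 100 x 16 mm high, with one round 40 mm pocket in the middle of its top, 6 mm deep (pocket floor 10 mm above the block's underside, rim at 16 mm). It belongs to the lens tube. Origin: centre of the block's underside; z up, x and y along the block's sides.
Things that resemble listed ones, but are neither listed nor needed, are in the scene too. There is more than one size of the lens_tube; the job needs the smaller.

How it is judged:
At the end, for the whole second after the job is handed in: each of the five parts lies in its own nest: its centre within 9 mm of the nest's centre horizontally, its underside 7.5 to 12.5 mm above the block's underside (the pocket floor is at 10 mm), upright within 0.08 rad, the same way up as at the start, and at rest (under 0.02 m/s and 0.2 rad/s) (horizontal distance between large_plate and large_plate_nest below 0.009 m and z of large_plate in the frame of large_plate_nest between 0.0075 and 0.0125 m and angle between each of large_plate, large_ring, small_plate, small_ring, lens_tube's own z axis and vertical below 0.08 rad and linear speed of each of large_plate, large_ring, small_plate, small_ring, lens_tube below 0.02 m/s and angular speed of each of large_plate, large_ring, small_plate, small_ring, lens_tube below 0.2 rad/s and horizontal distance between large_ring and large_ring_nest below 0.009 m and z of large_ring in the frame of large_ring_nest between 0.0075 and 0.0125 m and horizontal distance between small_plate and small_plate_nest below 0.009 m and z of small_plate in the frame of small_plate_nest between 0.0075 and 0.0125 m and horizontal distance between small_ring and small_ring_nest below 0.009 m and z of small_ring in the frame of small_ring_nest between 0.0075 and 0.0125 m and horizontal distance between lens_tube and lens_tube_nest below 0.009 m and z of lens_tube in the frame of lens_tube_nest between 0.0075 and 0.0125 m); the robot touches nothing.
It fails at once if a part dropped or knocked flying: moving faster than 0.6 m/s while no finger touches it (a free fall of about 18 mm) ((contact force between the fingers and large_plate below 0.05 N and linear speed of large_plate above 0.6 m/s) or (contact force between the fingers and large_ring below 0.05 N and linear speed of large_ring above 0.6 m/s) or (contact force between the fingers and small_plate below 0.05 N and linear speed of small_plate above 0.6 m/s) or (contact force between the fingers and small_ring below 0.05 N and linear speed of small_ring above 0.6 m/s) or (contact force between the fingers and lens_tube below 0.05 N and linear speed of lens_tube above 0.6 m/s)).
It also fails if it takes over 106 s, if anything falls off the work surface, if the arm or the gripper's body presses on something with over 40 N, if the wrist force passes 120 N, or if a joint passes its speed limit or range.

### The arm

A 7-joint arm with a two-finger parallel gripper is mounted at the origin on the work surface. World frame = base frame: x ahead of the robot, y to its left, z up, the work surface at z = 0. Lengths are in m, angles in rad, forces in N, time in s.
With the tool pointing down it reaches from about 0.4 to 0.85 m from the base axis. Payload 4.5 kg.
Tool frame: the origin (TCP) lies at the very end of the fingers, on their centre line; the grasp point (between the pads) lies 19 mm behind it (robot.pinch_z is the distance from the TCP to the grasp point, in m); z points along the fingers, y is the direction in which the jaws open and shut (so a half turn about z gives the same grasp; the last joint's range is limited). The gripper opens to 88 mm and grips with 3 to 60 N. Pads are 18 mm wide; open, the fingers measure 123 mm over their backs; the gripper's body (75 mm by 187 mm) begins 45 mm behind the grasp point.
Start: joints at [-1.205, 0.689, -0.195, 1.565, 0.157, 0.902, -0.215], TCP at [0.204, 0.591, 0.239] pointing down, gripper open.
Joint ranges: [-3.01, 3.01], [-0.46, 2.08], [-1.47, 1.51], [0.13, 2.56], [-1, 4.14], [0.04, 2.09], [-2.66, 2.66]. Speed limits (rad/s): [2.57, 2.57, 3.14, 3.14, 3.14, 3.14, 3.14].

### API

Orientations are given as a unit quaternion [x, y, z, w].
In Python, from plant import robot gives the robot as it stands.
- The arm moves only by the tool servo_tool, never from a script. Its argument "moves" is a list that holds one entry, the list of rows, each a list of 6 numbers: the shift along the tool's x, y, z scaled (see below), then the turn, a rotation vector about the tool's x, y, z scaled (see below). In form: [[[dx, dy, dz, ax, ay, az], ...]]. A call has 1 to 20 rows; each row is the pose to reach, as a shift and turn from the pose commanded when the call began, along the tool's axes at that moment; what a row does not reach only later rows make up. The controller multiplies each number of a shift by 100 mm and each number of a turn by 0.5 rad. A row lasts 1/8 s, in which the tool goes at most 62.5 mm and 10.7 degrees, less where a joint would pass 70% of its speed; a pose out of reach is approached as far as the arm can. A call with a number of a shift or a turn outside -1 to 1 is refused whole. A call with a gripper value outside its range is refused whole. "claw" is the closure, from -1 (fully open) to 1 (shut), set as the call begins (left out, the last holds). The fingers move at their own pace and stop on an object; the grip force is fixed at half the most. Time passes only in rows, so rows that repeat a pose let the fingers close. It gives the time, the measured TCP pose, the force and the opening at its end, in the units of the state.
- robot.sense(): the state, without advancing time (a new reading comes with each control period).
- robot.grab_frame(name): name is "side" or "top" or "wrist"; returns a dict with "image" (400x640x3 uint8, red, green, blue), "fovy" (degrees; the focal length in pixels is half the picture's height over the tangent of half this angle, whatever the lens; pixels are square), "cx", "cy" (the principal point, pixels), "xyz" and "orientation" of the camera in the world. Camera axes: x right, y up, looking along -z (the intrinsics and any distortion apply to the point x, -y, -z); pixel columns grow to the right and rows downward; lengths in m; the calibration is good to about 2 mm. A picture is of the moment at which its call begins. There is no depth.
- robot.finish_job(): hands the job in, once; it reports no verdict.
Trained networks look in a picture, given as the dict that the camera call returned (one of the last four; its "shot" number tells which), for a name from the list of things; names that differ only in an ending like _2 or _b are one class to them, and where a whole thing is asked for, a point or a joint stands for the part that bears it (a point fixed in the world has none). Each returns a list of dicts, best first, with "p" (0 to 1); they miss things now and then, are a little off and sometimes report something else, mostly with a low value. They report only what shows in the picture. A call takes as long as a camera call. They do not tell look-alikes from the thing itself.
- robot.outline_of(name, picture): "mask" (400x640 bool, what is visible of it) and "bbox" ([centre column, centre row, width, height] in pixels, round what is visible of it).
The state is a dict: "clock": time; "joint_positions": joint angles; "qvel": joint speeds; "joint_torque": joint torques, N m; "tool_pos": TCP position; "ee_rot": TCP orientation; "contact_force": force on the tool from outside, world axes, zero at the start; "moment": the same for the moment, N m; "finger_gap": finger opening in m.
Only numpy, scipy, OpenCV 4.12 (cv2) and the standard library are available. Lean on these libraries where they do the work, as an engineer would, in place of code of your own. Each camera call takes 0.05 s, during which the arm holds its last target.

## Working session

There is one attempt and no reset: what is moved stays moved. The work goes in short steps, Python scripts to look and compute and a tool call to move; the robot and the scene stay as the last step left them, time stands still between calls to the robot, and variables do not carry over. Pictures are saved under pics/ and viewed, and the job is handed in when it is done.

Besides the shell and the picture viewer there is one more tool, called as name(argument=value, ...), one argument or row to a line, values as JSON. servo_tool: Moves the arm, as the interface text tells. Shifts and turns lie within -1 to 1; 1 stands for 100 mm of shift or 0.5 rad of turn. Its arguments: {"type":"object","properties":{"moves":{"type":"array"},"claw":{"type":"number"}},"required":["moves"]}

```bash
ls; mkdir -p pics; cat > h.py <<'E'
import numpy as np,cv2
from scipy.spatial.transform import Rotation as R
from plant import robot
def save(f,n): cv2.imwrite(f'pics/{n}.png',f['image'][:,:,::-1])
E
python3 - <<'E'
from h import *
s=robot.sense();print({k:np.round(v,4).tolist() for k,v in s.items()})
for n in ['side','top','wrist']:
    f=robot.grab_frame(n);save(f,n+'0');print(n,{k:v for k,v in f.items() if k!='image'})
    import pickle;pickle.dump(f,open(f'{n}0.pkl','wb'))
E
```

```text
pics
{'clock': 0.0, 'joint_positions': [-1.2052, 0.69, -0.1945, 1.5663, 0.1573, 0.9025, -0.2151], 'qvel': [0.0008, 0.0001, 0.0007, 0.0002, 0.0008, -0.0006, -0.0021], 'joint_torque': [0.0009, -52.7574, -1.2671, -15.3426, -0.0528, 0.0067, 0.0002], 'tool_pos': [0.2034, 0.5903, 0.2379], 'ee_rot': [0.1651, 0.9863, -0.0009, -0.0001], 'contact_force': [0.1891, 0.2994, -0.9507], 'moment': [0.0039, -0.0098, -0.0311], 'finger_gap': 0.0886}
side {'fovy': 50.96444262481326, 'cx': 321.40276076468376, 'cy': 197.83553211071893, 'xyz': array([ 0.02808306, -0.5974023 ,  0.5208808 ]), 'orientation': array([ 0.46040874, -0.17904367, -0.29829018,  0.81669463]), 'shot': 1}
top {'fovy': 44.6072371377352, 'cx': 328.6618902534417, 'cy': 199.7121790284804, 'xyz': array([0.36178637, 0.00379353, 1.06782572]), 'orientation': array([-0.06423991,  0.0612203 ,  0.70682547, -0.70179987]), 'shot': 2}
wrist {'fovy': 61.537932116242295, 'cx': 319.90819749579174, 'cy': 192.92236314678325, 'xyz': array([0.13925874, 0.61211988, 0.38335569]), 'orientation': array([-0.10876255, -0.07692578,  0.57584005,  0.80663583]), 'shot': 3}
```

View pics/top0.png

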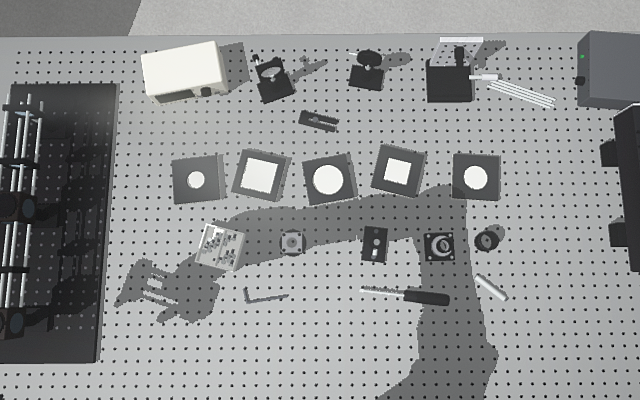

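View pics/side0.png

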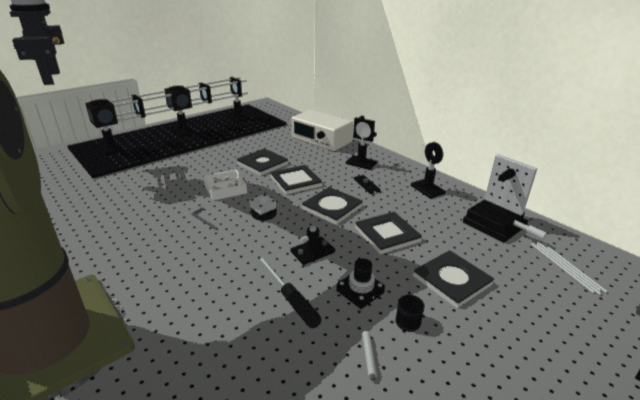

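View pics/wrist0.png

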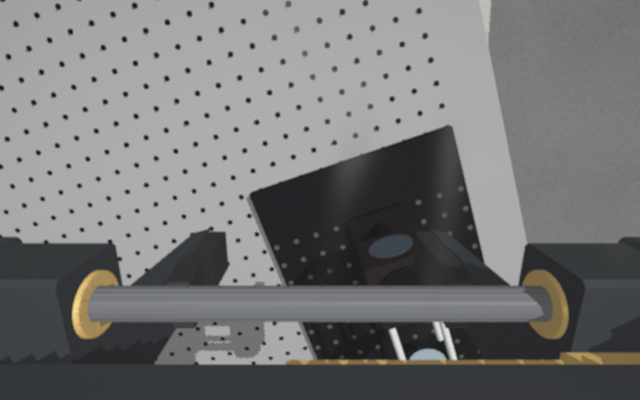

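```bash
cat >> h.py <<'E'
import pickle
def ray(f,u,v):
    fl=200/np.tan(np.radians(f['fovy'])/2)
    d=np.stack([(np.asarray(u,float)-f['cx'])/fl,-(np.asarray(v,float)-f['cy'])/fl,-np.ones_like(np.asarray(u,float))],-1)
    return R.from_quat(f['orientation']).apply(d)
def atz(f,u,v,z):
    d=ray(f,u,v);t=(z-f['xyz'][2])/d[...,2];return f['xyz']+d*t[...,None]
def proj(f,P):
    fl=200/np.tan(np.radians(f['fovy'])/2)
    c=R.from_quat(f['orientation']).inv().apply(np.atleast_2d(P)-f['xyz'])
    return np.stack([f['cx']-fl*c[:,0]/c[:,2],f['cy']+fl*c[:,1]/c[:,2]],-1)
E
python3 - <<'E'
from h import *
f=robot.grab_frame('top');pickle.dump(f,open('top1.pkl','wb'))
im=f['image'][:,:,::-1]
a=cv2.resize(im[205:285,250:350],None,fx=6,fy=6,interpolation=2);b=cv2.resize(im[205:285,410:510],None,fx=6,fy=6,interpolation=2)
cv2.imwrite('pics/c1.png',np.vstack([cv2.resize(a,(600,300*8//8)) if 0 else a[80:380],b[80:380]]))
for n in 'large_plate large_ring small_plate small_ring lens_tube'.split():
  for m in [n,n+'_nest']:
    for r in robot.outline_of(m,f)[:3]:
        c=r['bbox'];p=atz(f,c[0],c[1],.016)
        print(m,round(r['p'],2),np.round(c,1),r['mask'].sum(),p.round(4))
E
```

```text
large_plate 0.64 [438.2 245.9  29.1  29.4] 405 [ 0.4479 -0.2275  0.016 ]
large_plate_nest 0.79 [259.6 176.6  52.7  53.1] 2126 [0.6038 0.1601 0.016 ]
large_ring 0.52 [291.5 242.2  30.2  24.5] 184 [0.4581 0.0885 0.016 ]
large_ring_nest 0.88 [326.5 180.1  50.7  49.1] 2045 [0.5947 0.0121 0.016 ]
small_plate 0.7 [291.4 243.4  23.6  21.1] 414 [0.4555 0.0887 0.016 ]
small_plate_nest 0.92 [396.5 171.2  52.2  50.5] 2080 [ 0.6136 -0.1429  0.016 ]
small_ring 0.69 [438.9 247.3  18.7  16.8] 183 [ 0.4448 -0.2288  0.016 ]
small_ring_nest 0.66 [474.7 177.   45.2  48.6] 2131 [ 0.5991 -0.315   0.016 ]
small_ring_nest 0.57 [438.3 248.7  14.4  12.8] 104 [ 0.4418 -0.2274  0.016 ]
lens_tube 0.73 [485.9 240.5  30.3  22.8] 324 [ 0.4588 -0.3307  0.016 ]
lens_tube_nest 0.93 [198.3 181.1  51.5  51.6] 2117 [0.5946 0.2955 0.016 ]
```

```bash
python3 - <<'E'
from h import *
f=pickle.load(open('side0.pkl','rb'))
im=f['image'][:,:,::-1]
cv2.imwrite('pics/s1.png',np.vstack([cv2.resize(im[170:230,220:320],None,fx=6,fy=5),cv2.resize(im[250:330,330:430],None,fx=6,fy=6)[90:390]])[:600])
E
```

```text
(no output)
```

View pics/c1.png

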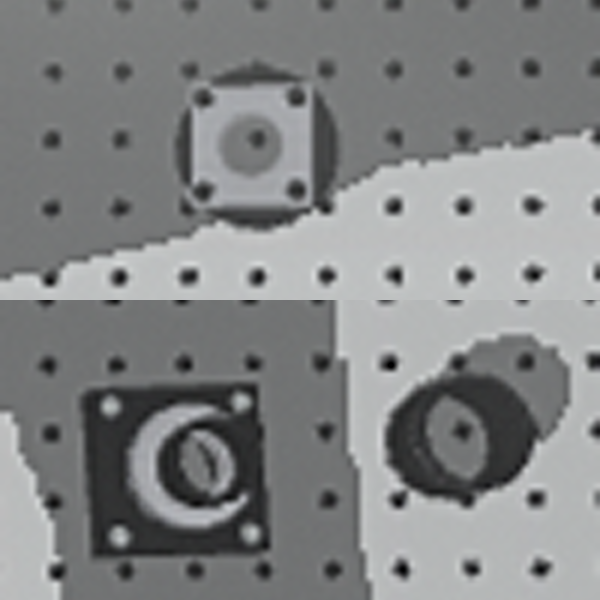

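View pics/s1.png

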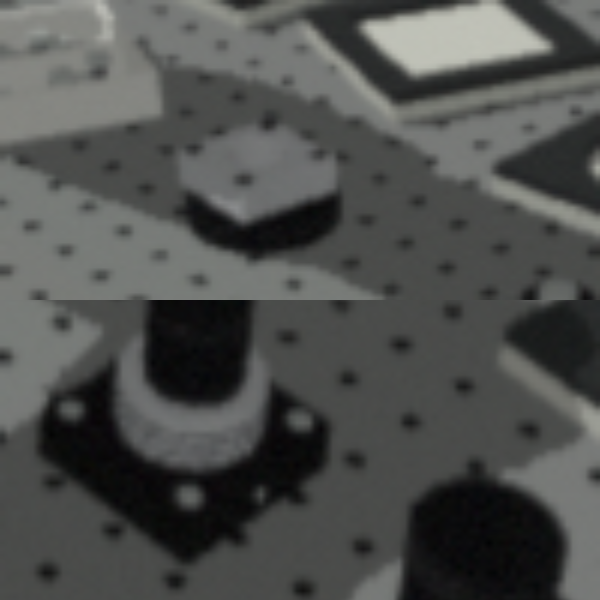

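Tube candidates: one on the plate stack (top ≈441,246) and one alone on the table (≈487,240). The first is standing on the small ring and is visibly narrower, so it is the one listed. The second is the larger look-alike. The small plate is on the large ring at (292,243). Next I measure precisely.

```bash
cat > m.py <<'E'
from h import *
f=pickle.load(open('top1.pkl','rb'));im=f['image'];g=cv2.cvtColor(im,cv2.COLOR_RGB2GRAY)
s=pickle.load(open('side0.pkl','rb'));gs=cv2.cvtColor(s['image'],cv2.COLOR_RGB2GRAY)
# hole grid
bh=cv2.morphologyEx(g,cv2.MORPH_BLACKHAT,np.ones((7,7)))
n,l,st,c=cv2.connectedComponentsWithStats((bh>40).astype(np.uint8))
k=(st[:,4]>3)&(st[:,4]<20)&(c[:,1]>50);c=c[k]
P=atz(f,c[:,0],c[:,1],0.)[:,:2]
m=(P[:,0]>.3)&(P[:,0]<.75)&(abs(P[:,1])<.4);P=P[m];c=c[m]
from scipy.spatial import cKDTree
d=cKDTree(P).query(P,2)[0][:,1];print(len(P),np.median(d))
# grid phase fit
from scipy.optimize import least_squares
def fun(p):
    th,x,y,pt=p;Q=(P-[x,y])@np.array([[np.cos(th),-np.sin(th)],[np.sin(th),np.cos(th)]])/pt
    return ((Q-np.round(Q))*pt).ravel()
best=min((least_squares(fun,[t,a,b,.025],loss='soft_l1',f_scale=.002) for t in (-.01,0,.01) for a in np.arange(0,.025,.00625)+.45 for b in np.arange(0,.025,.00625)),key=lambda r:r.cost)
r=fun(best.x).reshape(-1,2);print('grid',best.x.round(4),np.abs(r).mean(0),np.percentile(np.abs(r),95))
# nests
for name,u,v in [('LP',261,174),('LR',328,180),('SP',398,171),('SR',476,177),('T',197,180)]:
    n,l,st,cc=cv2.connectedComponentsWithStats((g>170).astype(np.uint8));i=l[v,u]
    mm=(l==i).astype(np.uint8);ct=max(cv2.findContours(mm,0,1)[0],key=cv2.contourArea)
    Q=atz(f,ct[:,0,0],ct[:,0,1],.010)[:,:2]
    rc=cv2.minAreaRect((Q*1000).astype(np.float32))
    print(name,st[i],(g[v,u]),'cent',atz(f,*cc[i],.010)[:2].round(4),'rect',np.round(rc[0],1),np.round(rc[1],1),round(rc[2],1))
    w=proj(s,[[*atz(f,*cc[i],.010)[:2],.01]])[0];n,l,st,c2=cv2.connectedComponentsWithStats((gs>170).astype(np.uint8))
    j=l[int(w[1]),int(w[0])];print('   side',w.round(1),c2[j].round(1),st[j], atz(s,*c2[j],.01)[:2].round(4))
E
python3 m.py
```

```text
448 0.024564523778934564
grid [-0.0005  0.4624  0.0627  0.025 ] [0.00062803 0.00067312] 0.0018859893726216452
LP [240 158  38  36 920] 238 cent [0.6085 0.1629] rect [608.9 163.4] [68.6 69. ] 76.3
   side [296.2 178. ] [295.2 177.2] [281 171  30  13 234] [0.6095 0.1683]
LR [313 165  30  29 683] 242 cent [0.598  0.0094] rect [598.7   9.9] [64.4 63.7] 89.5
   side [333.1 203.6] [332.6 202.6] [320 197  27  12 244] [0.6002 0.0135]
SP [384 158  27  27 510] 241 cent [ 0.616  -0.1448] rect [ 615.9 -144.8] [51.4 50.7] 75.0
   side [388.3 230.5] [387.6 229.7] [374 223  28  15 238] [ 0.6169 -0.1419]
SR [464 166  23  23 421] 241 cent [ 0.6005 -0.3178] rect [ 600.6 -317.5] [48.8 50.4] 86.8
   side [454.1 276.1] [453.6 275.1] [440 267  28  17 335] [ 0.602  -0.3156]
T [188 171  17  17 217] 234 cent [0.6003 0.3029] rect [600.8 302.6] [35.8 36.4] 89.6
   side [263.  160.4] [262.2 159.2] [257 158  11   3  25] [0.6029 0.3107]
```

```bash
cat > m2.py <<'E'
from h import *
f=robot.grab_frame('top');pickle.dump(f,open('top1.pkl','wb'));g=cv2.cvtColor(f['image'],cv2.COLOR_RGB2GRAY)
fs=robot.grab_frame('side')
def rect(m,z,F=f):
    ct=max(cv2.findContours(m.astype(np.uint8),0,1)[0],key=cv2.contourArea)
    Q=atz(F,ct[:,0,0],ct[:,0,1],z)[:,:2];rc=cv2.minAreaRect((Q*1000).astype(np.float32));return np.round(rc[0],1),np.round(rc[1],1),round(rc[2],1)
for n,z in [('large_plate_nest',.016),('small_plate_nest',.016),('large_plate',.018),('small_plate',.036)]:
    r=robot.outline_of(n,f)[0];print(n,rect(r['mask'],z))
print(g[228:260:1,278:308:2])
for n,z in [('large_plate',.018),('small_plate',.036),('small_ring',.036),('large_ring',.018),('lens_tube',.066)]:
    for r in robot.outline_of(n,fs)[:2]:print('side',n,r['p'],np.round(r['bbox'],1),atz(fs,r['bbox'][0],r['bbox'][1],z)[:2])
# predicted projections drawn
def draw(im,pts,col):
    cv2.polylines(im,[np.round((pts-o)*8*16).astype(int)],True,col,1,shift=4)
E
python3 m2.py
```

```text
large_plate_nest (array([607.5, 163.3]), array([105.7, 106.3]), 76.5)
small_plate_nest (array([ 614.1, -143.1]), array([104. , 106.6]), 75.7)
large_plate (array([ 447.6, -228.3]), array([63.9, 60.1]), 89.6)
small_plate (array([456.7,  86.1]), array([42.7, 42.4]), 89.6)
[[123 126 112 124 123 125 127 103 127 124 125 122 126  98 122]
 [123  96  75 124 123 130 102  80  88 128 125 124 127  72 121]
 [123  94  70 125 130  86  77  75  73  84 109 126 127  64 120]
 [123 120 114 123  82  68  70  68  67  66  72 103 125 100 123]
 [123 122 147 150  98 102 100 127 128 131 138 133 127 122 122]
 [122 122 123  95 167 160 161 166 167 169  96 112 103 125 122]
 [123 121  95  61 165 169 167 167 166 171  73  68  83 122 121]
 [121 123 109  52 167 168 169 170 168 170  90  90  86 122 122]
 [122 124 165 155 170 168 168 169 170 167 162 166  85  85 123]
 [123  98 170 170 168 165 152 145 163 168 169 173  84  68 124]
 [122  75 168 167 168 153 134 122 134 168 166 171  85  68 123]
 [123  69 170 169 170 133 123 123 122 161 169 173  84  73 123]
 [123  71 170 167 158 121 121  83 117 138 167 170  83  72 106]
 [126  63 1
[... 993 characters left out ...]
88]
 [112 108 176 195 192 196 190 188 186 196 192 191 189 190 188]
 [179 186 195 191 189 190 192 193 194 191 191 190 190 189 189]
 [194 194 191 189 190 190 191 190 191 189 189 190 190 189 190]]
side large_plate 0.69 [360.6 291.3  51.   32.4] [ 0.4338797  -0.24212535]
side small_plate 0.94 [261.9 202.9  25.5  26.5] [0.4491581  0.07969637]
side small_ring 0.72 [386.7 232.5  65.   40.6] [ 0.57842174 -0.17040351]
side small_ring 0.59 [362.9 282.   26.8  20.2] [ 0.43835095 -0.24150979]
side large_ring 0.55 [261.7 214.   28.8  16.4] [0.43850124 0.06630043]
side lens_tube 0.92 [364.  271.5  17.2  25. ] [ 0.43242817 -0.2469702 ]
side lens_tube 0.57 [411.2 314.8  28.1  40.5] [ 0.41721052 -0.35720527]
```

```bash
cat > ov.py <<'E'
from h import *
import sys
f=pickle.load(open('top1.pkl','rb'));s=pickle.load(open('side0.pkl','rb'))
def circ(x,y,z,d): t=np.linspace(0,2*np.pi,60);return np.c_[x+d/2*np.cos(t),y+d/2*np.sin(t),0*t+z]
def sq(x,y,z,a,yaw):
    q=np.array([[1,1],[1,-1],[-1,-1],[-1,1]])*a/2;c,n=np.cos(yaw),np.sin(yaw);return np.c_[x+q[:,0]*c-q[:,1]*n,y+q[:,0]*n+q[:,1]*c,0*q[:,0]+z]
def tile(F,box,objs,k=8):
    u,v,w,h=box;im=cv2.resize(F['image'][v:v+h,u:u+w,::-1],None,fx=k,fy=k,interpolation=0)
    for i,o in enumerate(objs):
        p=(proj(F,o)-[u,v]+.5)*k;cv2.polylines(im,[np.round(p).astype(np.int32)],True,[(0,0,255),(0,255,0),(255,128,0),(0,255,255)][i%4],1)
    return im
LPy=np.radians(3)
A=[sq(.4475,-.228,.018,.06,LPy),circ(.446,-.231,.036,.044),circ(.446,-.231,.066,.030),circ(.446,-.231,.036,.030)]
B=[sq(.4567,.0861,.036,.042,0.),circ(.456,.0855,.018,.058),circ(.456,.0855,0,.058)]
N=[sq(.6078,.1624,.016,.1,np.radians(-13.7)),sq(.6078,.1624,.016,.07,np.radians(-13.7)),sq(.6153,-.1444,.016,.1,np.radians(-14.7)),sq(.6153,-.1444,.016,.052,np.radians(-14.7)),
 circ(.5973,.0094,.016,.068),circ(.5998,-.3169,.016,.054),circ(.5996,.302,.016,.04)]
if __name__=='__main__':
    a=tile(f,(420,228,45,36),A);b=tile(f,(270,225,45,36),B);c=tile(s,(335,250,50,55),A);d=tile(s,(240,180,45,55),B)
    cv2.imwrite('pics/ov%s.png'%sys.argv[1],np.vstack([np.hstack([a,b]),cv2.resize(np.hstack([c,d]),(720,300))]))
    cv2.imwrite('pics/nv%s.png'%sys.argv[1],np.vstack([tile(f,(165,140,200,70),N,4),tile(f,(325,140,200,70),N,4)]))
E
python3 ov.py 1
```

```text
(no output)
```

View pics/ov1.png

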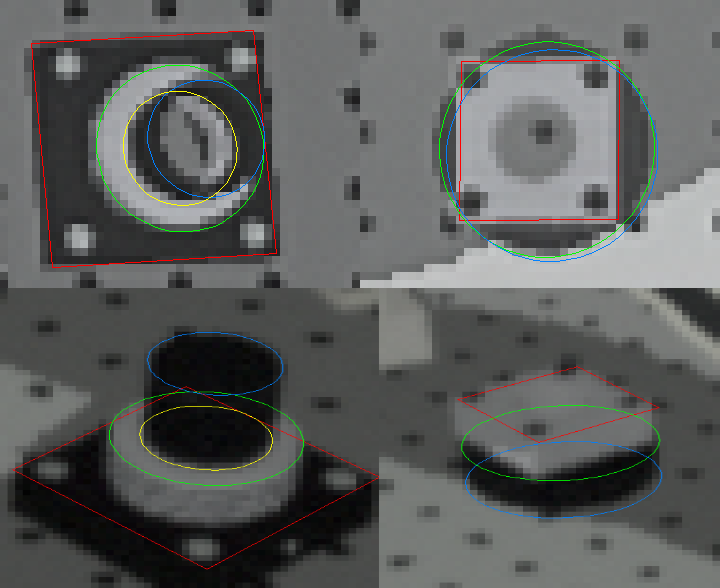

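View pics/nv1.png

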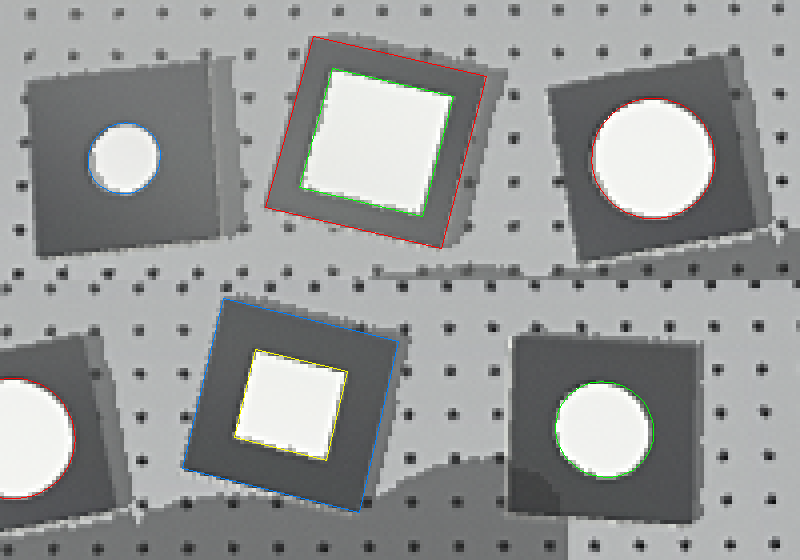

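servo_tool(
  moves=[
    [[-0.98,-0.72,0,0,0,-0.664],[-0.98,-0.72,0,0,0,-0.664],[-0.98,-0.72,0,0,0,-0.664]],
  ],
  claw=-1,
)

```text
clock: 1.62
tool_pos: [0.2777, 0.4858, 0.2385]
ee_rot: [0.004, 1.0, -0.002, 0.001]
contact_force: [0.3, 0.8, -0.3]
finger_gap: 0.0878
```

servo_tool(
  moves=[
    [[-0.5,-0.5,0.2,0,0,0],[-0.9,-1,0.3,0,0,0],[-0.9,-1,0.3,0,0,0]],
  ],
)

```text
clock: 2.0
tool_pos: [0.3656, 0.3872, 0.2079]
ee_rot: [0.003, 1.0, -0.002, 0.0]
contact_force: [0.3, 0.2, 0.5]
finger_gap: 0.0885
```

servo_tool(
  moves=[
    [[-0.5,-0.5,0.2,0,0,0],[-0.9,-1,0.3,0,0,0],[-0.9,-1,0.3,0,0,0]],
  ],
)

```text
clock: 2.38
tool_pos: [0.4552, 0.2879, 0.178]
ee_rot: [0.003, 1.0, -0.001, 0.0]
contact_force: [0.0, 0.8, 0.1]
finger_gap: 0.0879
```

servo_tool(
  moves=[
    [[0,-0.5,0.2,0,0,0],[0,-1,0.3,0,0,0],[0,-1,0.3,0,0,0]],
  ],
)

```text
clock: 2.75
tool_pos: [0.4519, 0.1883, 0.1482]
ee_rot: [0.002, 1.0, -0.001, -0.001]
contact_force: [-0.0, 0.2, 1.3]
finger_gap: 0.088
```

servo_tool(
  moves=[
    [[0,-0.5,0.2,0,0,0],[0,-1,0.3,0,0,0],[0,-1,0.3,0,0,0],[0,-1,0.3,0,0,0],[0,-1,0.3,0,0,0]],
  ],
)

```text
clock: 3.38
tool_pos: [0.4535, 0.094, 0.1192]
ee_rot: [-0.002, 1.0, 0.001, 0.001]
contact_force: [0.3, 0.4, -0.1]
finger_gap: 0.0884
```

```bash
cat > w.py <<'E'
from h import *
import sys
from ov import circ,sq
f=robot.grab_frame('wrist');pickle.dump(f,open(sys.argv[1]+'.pkl','wb'));save(f,sys.argv[1])
q=robot.sense();print(q['clock'],q['tool_pos'].round(4) if hasattr(q['tool_pos'],'round') else q['tool_pos'],f['xyz'],R.from_quat(q['ee_rot']).as_matrix().round(3).tolist())
E
python3 w.py w1; python3 w.py w1b
```

```text
3.425 [0.4534 0.0935 0.1191] [0.38534271 0.09283643 0.26440717] [[-1.0, -0.003, 0.001], [-0.003, 1.0, 0.002], [-0.001, 0.002, -1.0]]
3.475 [0.4532 0.0929 0.119 ] [0.3852223  0.09245688 0.26436532] [[-1.0, -0.003, 0.001], [-0.003, 1.0, 0.001], [-0.001, 0.001, -1.0]]
```

View pics/w1.png

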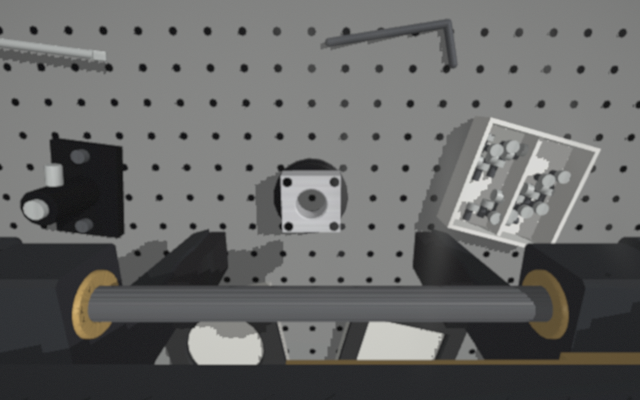

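```bash
cat > wv.py <<'E'
from h import *
from ov import circ,sq
f=pickle.load(open('w1.pkl','rb'))
print(atz(f,np.array([281,341,341,281.]),np.array([176,176,234,234.]),.036).round(4))
print(atz(f,np.array([312.]),np.array([204.]),.036).round(4))
from ov import tile
c=tile(f,(260,140,100,110),[sq(.4565,.0865,.036,.042,0),circ(.4565,.0865,.036,.022),circ(.456,.0855,.018,.058)],5);cv2.imwrite('pics/wv1.png',c)
E
python3 wv.py
```

```text
[[0.4362 0.0666 0.036 ]
 [0.436  0.1084 0.036 ]
 [0.4794 0.1093 0.036 ]
 [0.4795 0.0655 0.036 ]]
[[0.4565 0.0882 0.036 ]]
```

View pics/wv1.png

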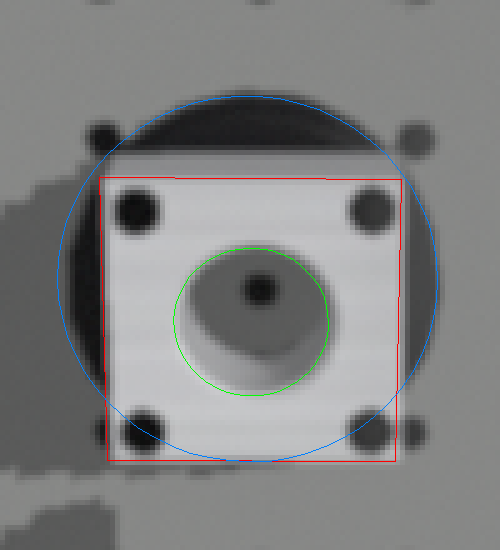

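servo_tool(
  moves=[
    [[-0.04,-0.05,0.4,0,0,0],[-0.04,-0.05,0.75,0,0,0],[-0.04,-0.05,0.92,0,0,0],[-0.04,-0.05,0.92,0,0,0],[-0.04,-0.05,0.92,0,0,0]],
  ],
)

```text
clock: 4.1
tool_pos: [0.4572, 0.0866, 0.0273]
ee_rot: [-0.0, 1.0, 0.0, 0.0]
contact_force: [-0.5, 0.6, 0.2]
finger_gap: 0.0879
```

servo_tool(
  moves=[
    [[0,0,0,0,0,0],[0,0,0,0,0,0],[0,0,0,0,0,0],[0,0,0,0,0,0],[0,0,0,0,0,0]],
  ],
  claw=1,
)

```text
clock: 4.72
tool_pos: [0.4569, 0.0861, 0.0268]
ee_rot: [-0.0, 1.0, 0.0, 0.0]
contact_force: [0.6, 0.6, 1.5]
finger_gap: 0.0418
```

servo_tool(
  moves=[
    [[0,0,-0.1,0,0,0],[0,0,-0.3,0,0,0],[0,0,-0.6,0,0,0],[-0.3,-0.3,-0.8,0,0,0],[-0.6,-0.7,-0.8,0,0,0],[-0.8,-1,-0.8,0,0,0],[-0.8,-1,-0.8,0,0,0]],
  ],
)

```text
clock: 5.6
tool_pos: [0.538, -0.0181, 0.1071]
ee_rot: [0.003, 1.0, -0.001, 0.001]
contact_force: [-0.5, 0.4, -0.5]
finger_gap: 0.0418
```

servo_tool(
  moves=[
    [[-0.4,-0.5,0,0,0,0.2],[-0.78,-1,0,0,0,0.513],[-0.78,-1,0,0,0,0.513],[-0.78,-1,0,0,0,0.513]],
  ],
)

```text
clock: 6.1
tool_pos: [0.6138, -0.1122, 0.1066]
ee_rot: [0.127, 0.992, 0.001, -0.001]
contact_force: [0.5, 0.6, -0.3]
finger_gap: 0.0416
```

servo_tool(
  moves=[
    [[-0.09,-0.29,0.2,0,0,0],[-0.09,-0.29,0.57,0,0,0],[-0.09,-0.29,0.57,0,0,0],[-0.09,-0.29,0.57,0,0,0],[-0.09,-0.29,0.57,0,0,0]],
  ],
)

```text
clock: 6.72
tool_pos: [0.6173, -0.1431, 0.0513]
ee_rot: [0.127, 0.992, 0.0, 0.001]
contact_force: [0.0, -0.6, 0.3]
finger_gap: 0.0416
```

```bash
python3 w.py w2; python3 - <<'E'
from h import *
f=robot.grab_frame('top');save(f,'t2');pickle.dump(f,open('t2.pkl','wb'))
cv2.imwrite('pics/t2c.png',cv2.resize(f['image'][130:230,350:450,::-1],None,fx=5,fy=5,interpolation=2))
E
```

```text
6.775 [ 0.6172 -0.1435  0.0512] [ 0.55115558 -0.12666325  0.19656087] [[-0.968, 0.252, 0.002], [0.252, 0.968, 0.0], [-0.002, 0.001, -1.0]]
```

View pics/w2.png

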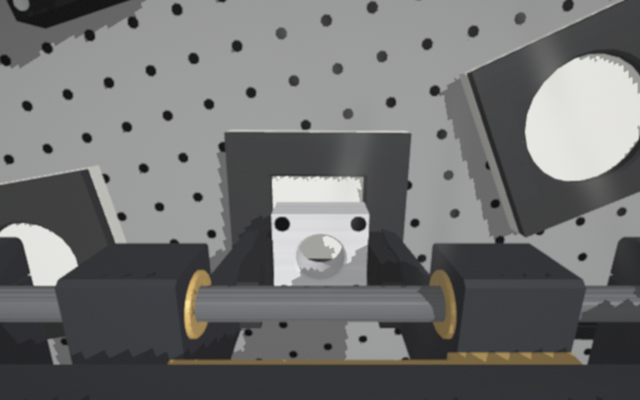

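```bash
python3 - <<'E'
from h import *
from ov import tile,sq
f=pickle.load(open('w2.pkl','rb'))
y=np.radians(-14.6)
cv2.imwrite('pics/wv2.png',tile(f,(215,120,200,120),[sq(.6153,-.1444,.016,.052,y),sq(.6153,-.1444,.016,.1,y),sq(.6172,-.1435,.0512+.0092,.042,y)],4))
E
```

```text
(no output)
```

View pics/wv2.png

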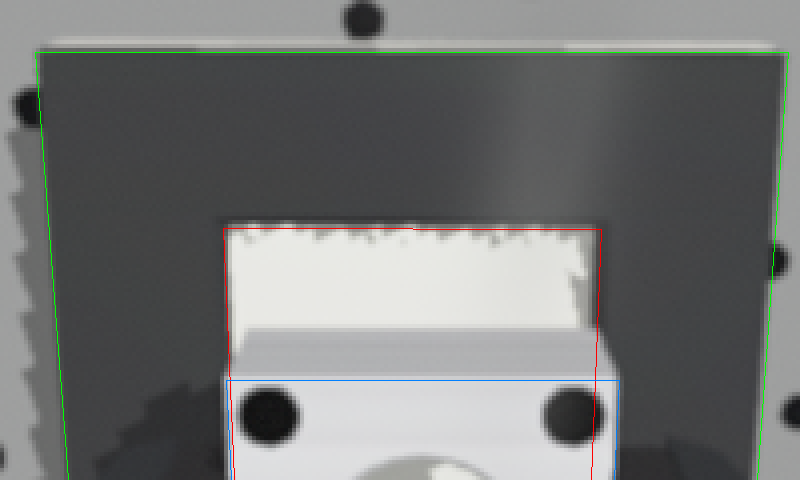

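servo_tool(
  moves=[
    [[0.02,-0.01,0.1,0,0,0],[0.02,-0.01,0.2,0,0,0],[0.02,-0.01,0.25,0,0,0],[0.02,-0.01,0.29,0,0,0],[0.02,-0.01,0.32,0,0,0],[0.02,-0.01,0.32,0,0,0],[0.02,-0.01,0.32,0,0,0]],
  ],
)

```text
clock: 7.7
tool_pos: [0.614, -0.1447, 0.0188]
ee_rot: [0.128, 0.992, -0.0, -0.0]
contact_force: [-2.1, 1.4, 7.8]
finger_gap: 0.0412
```

servo_tool(
  moves=[
    [[0,0,0,0,0,0],[0,0,0,0,0,0],[0,0,0,0,0,0],[0,0,-0.1,0,0,0],[0,0,-0.5,0,0,0],[0,0,-1,0,0,0],[0,0,-1,0,0,0]],
  ],
  claw=-0.5,
)

```text
clock: 8.57
tool_pos: [0.6172, -0.145, 0.1223]
ee_rot: [0.128, 0.992, 0.0, 0.004]
contact_force: [0.0, 0.8, -0.5]
finger_gap: 0.0659
```

```bash
python3 - <<'E'
from h import *
from ov import tile,sq,circ
f=pickle.load(open('top1.pkl','rb'));s=pickle.load(open('side0.pkl','rb'))
for z in (0,.02,.04): print(atz(f,np.array([487,430.,448,365.]),np.array([240,297.,297,289]),z).round(3).tolist())
o=[circ(.457,-.327,0,.038),circ(.457,-.327,.04,.038)]
cv2.imwrite('pics/d.png',np.hstack([tile(f,(460,220,50,50),o),tile(s,(385,280,50,50),o)]))
E
```

```text
[[0.461, -0.338, 0.0], [0.34, -0.208, 0.0], [0.34, -0.247, 0.0], [0.358, -0.069, 0.0]]
[[0.459, -0.332, 0.02], [0.34, -0.204, 0.02], [0.34, -0.242, 0.02], [0.358, -0.068, 0.02]]
[[0.458, -0.325, 0.04], [0.341, -0.2, 0.04], [0.34, -0.238, 0.04], [0.358, -0.066, 0.04]]
```

View pics/d.png

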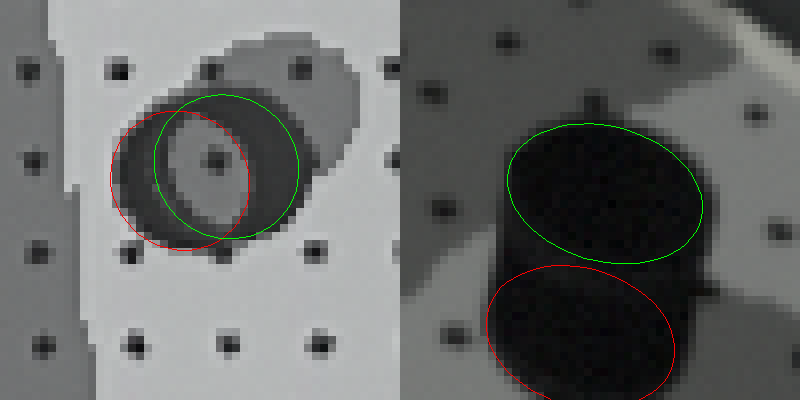

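servo_tool(
  moves=[
    [[0.4,-0.3,0,0,0,-0.25],[0.72,-0.63,0,0,0,-0.51],[0.72,-0.63,0,0,0,-0.51],[0.72,-0.63,0,0,0,-0.51]],
  ],
)

```text
clock: 9.07
tool_pos: [0.529, -0.1871, 0.1176]
ee_rot: [0.001, 1.0, 0.0, 0.0]
contact_force: [-0.2, -0.6, 0.7]
finger_gap: 0.066
```

```bash
python3 - <<'E'
from h import *
f=robot.grab_frame('top');save(f,'t3');pickle.dump(f,open('t3.pkl','wb'))
from ov import tile,sq,N
cv2.imwrite('pics/t3c.png',tile(f,(360,140,80,70),[sq(.6145,-.1447,.028,.042,np.radians(-14.6))],7))
E
```

```text
(no output)
```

View pics/t3c.png

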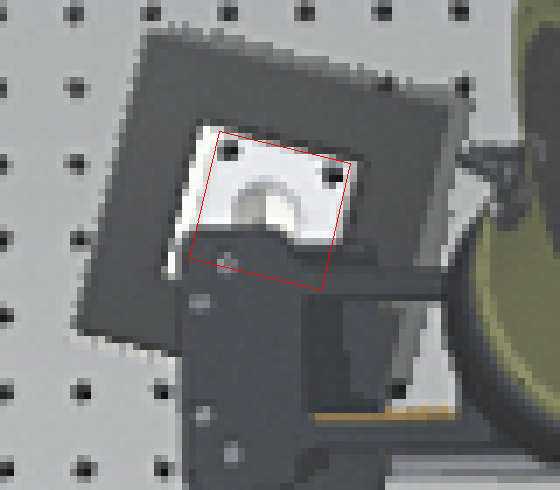

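servo_tool(
  moves=[
    [[0.5,-0.3,0,0,0,0],[0.83,-0.44,0,0,0,0],[0.83,-0.44,0,0,0,0],[0.83,-0.44,0,0,0,0],[0.83,-0.44,0,0,0,0]],
  ],
)

```text
clock: 9.75
tool_pos: [0.4475, -0.2302, 0.1178]
ee_rot: [-0.0, 1.0, 0.0, 0.001]
contact_force: [0.3, 0.1, -0.6]
finger_gap: 0.0659
```

```bash
python3 w.py w3; python3 - <<'E'
from h import *
from ov import tile,A
f=pickle.load(open('w3.pkl','rb'))
cv2.imwrite('pics/wv3.png',tile(f,(230,90,180,140),A,4))
E
```

```text
9.8 [ 0.4471 -0.2304  0.1177] [ 0.37923008 -0.23086467  0.26297554] [[-1.0, -0.001, 0.002], [-0.001, 1.0, 0.001], [-0.002, 0.001, -1.0]]
```

View pics/wv3.png

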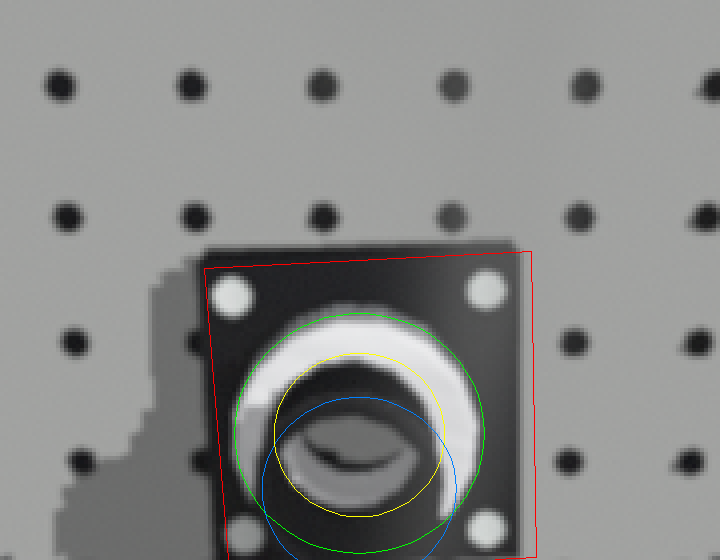

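servo_tool(
  moves=[
    [[0.01,-0.01,0.3,0,0,0],[0.01,-0.01,0.6,0,0,0],[0.01,-0.01,0.73,0,0,0],[0.01,-0.01,0.73,0,0,0],[0.01,-0.01,0.73,0,0,0]],
  ],
)

```text
clock: 10.42
tool_pos: [0.4451, -0.2324, 0.0454]
ee_rot: [0.001, 1.0, -0.0, 0.001]
contact_force: [-0.2, -0.1, 0.8]
finger_gap: 0.0663
```

servo_tool(
  moves=[
    [[0,0,0,0,0,0],[0,0,0,0,0,0],[0,0,0,0,0,0],[0,0,0,0,0,0],[0,0,0,0,0,0]],
  ],
  claw=1,
)

```text
clock: 11.05
tool_pos: [0.4444, -0.2324, 0.0448]
ee_rot: [0.001, 1.0, -0.0, 0.0]
contact_force: [-1.2, 0.2, 1.9]
finger_gap: 0.0288
```

servo_tool(
  moves=[
    [[0,0,-0.1,0,0,0],[0,0,-0.4,0,0,0],[-0.1,0.3,-0.7,0,0,0],[-0.3,0.7,-0.8,0,0,0],[-0.5,1,-0.8,0,0,0]],
  ],
)

```text
clock: 11.68
tool_pos: [0.4956, -0.1309, 0.1264]
ee_rot: [0.0, 1.0, 0.0, 0.001]
contact_force: [1.2, -0.9, -0.7]
finger_gap: 0.0287
```

servo_tool(
  moves=[
    [[-0.2,0.5,0,0,0,0],[-0.5,1,0,0,0,0]],
  ],
)

```text
clock: 11.92
tool_pos: [0.5445, -0.0316, 0.1253]
ee_rot: [0.001, 1.0, -0.0, -0.0]
contact_force: [0.9, -0.2, -0.9]
finger_gap: 0.0285
```

servo_tool(
  moves=[
    [[-0.2,0.5,0,0,0,0],[-0.5,1,0,0,0,0]],
  ],
)

```text
clock: 12.18
tool_pos: [0.5946, 0.0689, 0.1253]
ee_rot: [0.0, 1.0, -0.0, -0.001]
contact_force: [1.0, 0.4, -0.3]
finger_gap: 0.0282
```

servo_tool(
  moves=[
    [[0,0.5,0,0,0,0],[-0.05,1,0,0,0,0]],
  ],
)

```text
clock: 12.42
tool_pos: [0.5995, 0.1691, 0.1251]
ee_rot: [0.001, 1.0, 0.0, -0.0]
contact_force: [0.6, -0.8, 0.0]
finger_gap: 0.0285
```

servo_tool(
  moves=[
    [[0,0.5,0,0,0,0],[0,1,0,0,0,0],[0,1,0,0,0,0],[0,1,0,0,0,0]],
  ],
)

```text
clock: 12.92
tool_pos: [0.5998, 0.2665, 0.1248]
ee_rot: [0.001, 1.0, -0.001, -0.0]
contact_force: [0.3, -0.5, 0.0]
finger_gap: 0.0288
```

servo_tool(
  moves=[
    [[0,0.34,0.2,0,0,0],[0,0.34,0.65,0,0,0],[0,0.34,0.65,0,0,0],[0,0.34,0.65,0,0,0],[0,0.34,0.65,0,0,0]],
  ],
)

```text
clock: 13.55
tool_pos: [0.6016, 0.3011, 0.0618]
ee_rot: [0.001, 1.0, 0.001, 0.001]
contact_force: [0.0, 0.2, -0.3]
finger_gap: 0.0288
```

```bash
python3 w.py w4; python3 - <<'E'
from h import *
from ov import tile,circ
f=pickle.load(open('w4.pkl','rb'));p=robot.sense()['tool_pos']
cv2.imwrite('pics/wv4.png',tile(f,(220,120,200,140),[circ(.5992,.3012,.016,.04),circ(p[0],p[1],p[2]-.0088,.03),circ(p[0],p[1],p[2]-.0088+.03,.03)],4))
E
```

```text
13.6 [0.6014 0.3013 0.0616] [0.53323779 0.30057815 0.20694131] [[-1.0, 0.002, 0.003], [0.002, 1.0, 0.001], [-0.003, 0.001, -1.0]]
```

View pics/wv4.png

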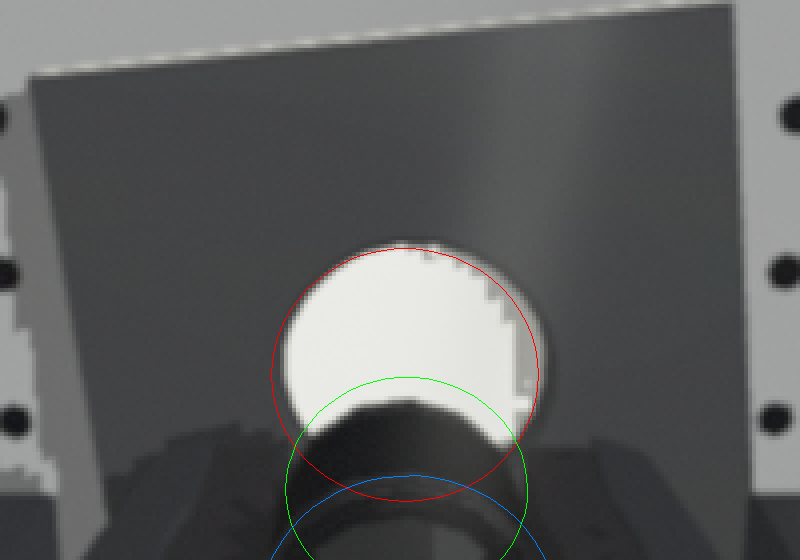

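servo_tool(
  moves=[
    [[0.05,0.01,0.1,0,0,0],[0.05,0.01,0.22,0,0,0],[0.05,0.01,0.32,0,0,0],[0.05,0.01,0.38,0,0,0],[0.05,0.01,0.42,0,0,0],[0.05,0.01,0.425,0,0,0],[0.05,0.01,0.425,0,0,0]],
  ],
)

```text
clock: 14.48
tool_pos: [0.5948, 0.3022, 0.0188]
ee_rot: [0.001, 1.0, -0.0, -0.0]
contact_force: [-4.9, -2.7, 11.0]
finger_gap: 0.0286
```

```bash
python3 w.py w5; python3 - <<'E'
from h import *
from ov import tile,circ
f=pickle.load(open('w5.pkl','rb'));p=robot.sense()['tool_pos']
cv2.imwrite('pics/wv5.png',tile(f,(220,140,200,140),[circ(.5984,.3025,.016,.04),circ(.5984,.3025,.01,.03),circ(.5984,.3025,.04,.03)],4))
E
```

```text
14.525 [0.5948 0.3022 0.0188] [0.52690032 0.30196568 0.16416951] [[-1.0, 0.001, -0.0], [0.001, 1.0, -0.001], [0.0, -0.001, -1.0]]
```

View pics/wv5.png

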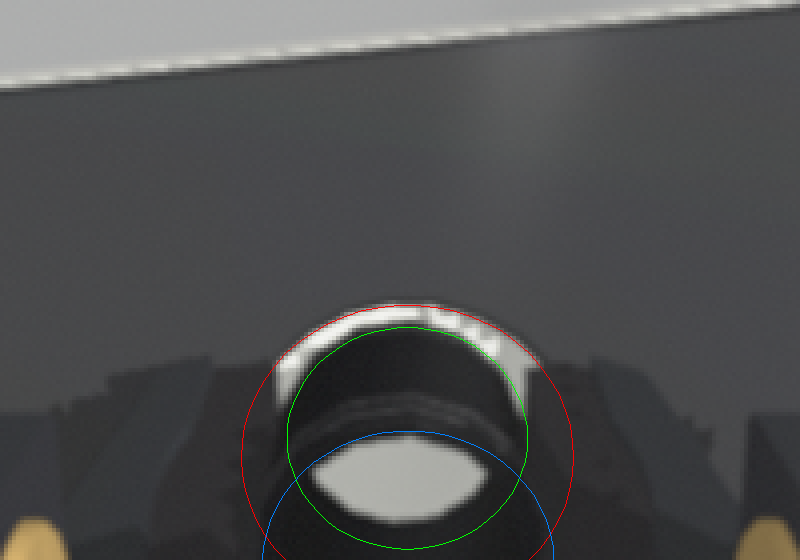

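servo_tool(
  moves=[
    [[0,0,0,0,0,0],[0,0,0,0,0,0],[0,0,0,0,0,0],[0,0,-0.1,0,0,0],[0,0,-0.5,0,0,0],[0,0,-1,0,0,0],[0,0,-1,0,0,0]],
  ],
  claw=-0.3,
)

```text
clock: 15.4
tool_pos: [0.5978, 0.3045, 0.1222]
ee_rot: [0.001, 1.0, 0.003, 0.004]
contact_force: [-0.4, -0.0, 0.3]
finger_gap: 0.0572
```

```bash
python3 w.py w6
```

```text
15.45 [0.5963 0.3033 0.1197] [0.52874802 0.30334797 0.26708068] [[-1.0, 0.002, 0.004], [0.002, 1.0, 0.002], [-0.004, 0.002, -1.0]]
```

View pics/w6.png

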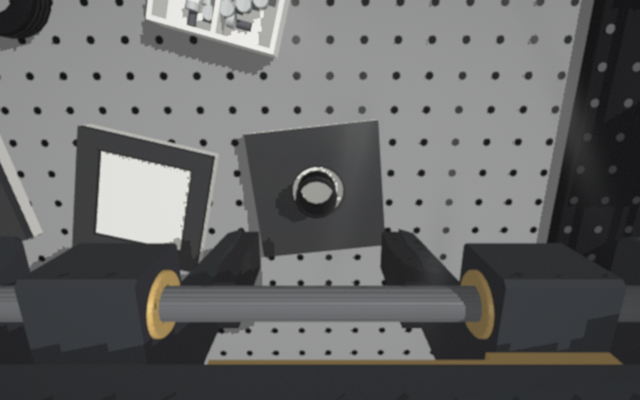

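servo_tool(
  moves=[
    [[0.4,-0.5,0,0,0,0],[0.7,-1,0,0,0,0]],
  ],
  claw=-0.8,
)

```text
clock: 15.7
tool_pos: [0.5227, 0.2014, 0.1161]
ee_rot: [-0.0, 1.0, -0.0, -0.001]
contact_force: [0.6, -0.7, -0.0]
finger_gap: 0.0751
```

servo_tool(
  moves=[
    [[0.4,-0.5,0,0,0,0],[0.7,-1,0,0,0,0],[0.7,-1,0,0,0,0],[0.7,-1,0,0,0,0],[0.7,-1,0,0,0,0]],
  ],
)

```text
clock: 16.32
tool_pos: [0.4558, 0.1042, 0.1169]
ee_rot: [-0.0, 1.0, 0.001, 0.0]
contact_force: [0.6, 0.6, -0.5]
finger_gap: 0.0793
```

```bash
python3 w.py w7; python3 - <<'E'
from h import *
from ov import tile,circ
f=pickle.load(open('w7.pkl','rb'));p=robot.sense()['tool_pos']
cv2.imwrite('pics/wv7.png',tile(f,(220,120,200,140),[circ(.456,.0858,.018,.058),circ(.456,.0858,.018,.03),circ(.456,.0858,0,.058)],4))
E
```

```text
16.375 [0.4556 0.1041 0.117 ] [0.38766844 0.10349337 0.26224527] [[-1.0, -0.0, 0.001], [-0.0, 1.0, 0.001], [-0.001, 0.001, -1.0]]
```

View pics/wv7.png

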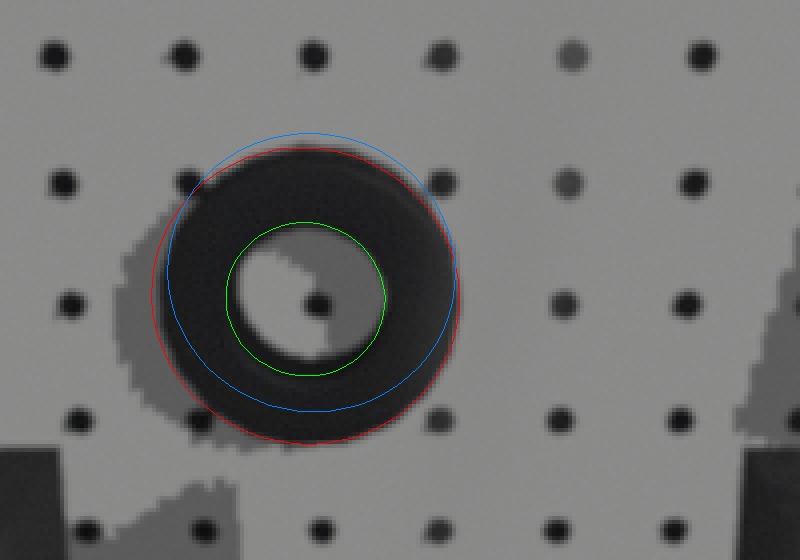

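servo_tool(
  moves=[
    [[-0.0,-0.18,0.3,0,0,0],[0,-0.18,0.6,0,0,0],[0,-0.18,0.85,0,0,0],[0,-0.18,0.95,0,0,0],[0,-0.18,0.95,0,0,0]],
  ],
)

```text
clock: 17.0
tool_pos: [0.4548, 0.0852, 0.0218]
ee_rot: [0.0, 1.0, -0.0, -0.0]
contact_force: [0.6, 0.6, 1.0]
finger_gap: 0.079
```

servo_tool(
  moves=[
    [[0,0,0.125,0,0,0],[0,0,0.125,0,0,0],[0,0,0.125,0,0,0]],
  ],
)

```text
clock: 17.38
tool_pos: [0.4554, 0.0848, 0.0104]
ee_rot: [0.0, 1.0, 0.0, 0.001]
contact_force: [1.0, 0.9, 0.5]
finger_gap: 0.0794
```

servo_tool(
  moves=[
    [[0,0,0,0,0,0],[0,0,0,0,0,0],[0,0,0,0,0,0],[0,0,0,0,0,0],[0,0,0,0,0,0]],
  ],
  claw=1,
)

```text
clock: 18.0
tool_pos: [0.4552, 0.085, 0.01]
ee_rot: [0.001, 1.0, 0.0, 0.0]
contact_force: [1.3, 0.4, 5.8]
finger_gap: 0.0564
```

servo_tool(
  moves=[
    [[0,0,-0.1,0,0,0],[0,0,-0.3,0,0,0],[-0.2,0,-0.55,0,0,0],[-0.6,-0.4,-0.6,0,0,0],[-1,-0.76,-0.6,0,0,0],[-1,-0.76,-0.6,0,0,0]],
  ],
)

```text
clock: 18.75
tool_pos: [0.5571, 0.0027, 0.0689]
ee_rot: [0.006, 1.0, -0.001, 0.001]
contact_force: [-0.2, 0.5, -1.0]
finger_gap: 0.0562
```

servo_tool(
  moves=[
    [[-0.4,0,0,0,0,0],[-0.41,0,0.15,0,0,0],[-0.41,0,0.15,0,0,0],[-0.41,0,0.15,0,0,0]],
  ],
)

```text
clock: 19.25
tool_pos: [0.5941, 0.0089, 0.0544]
ee_rot: [-0.0, 1.0, -0.0, -0.001]
contact_force: [0.2, -0.0, 0.2]
finger_gap: 0.0564
```

```bash
python3 w.py w8; python3 - <<'E'
from h import *
from ov import tile,circ
f=pickle.load(open('w8.pkl','rb'));p=robot.sense()['tool_pos']
cv2.imwrite('pics/wv8.png',tile(f,(220,120,200,140),[circ(.597,.0093,.016,.068),circ(p[0],p[1],p[2]+.008,.058),circ(p[0],p[1],p[2]-.01,.058)],4))
E
```

```text
19.3 [0.5946 0.0088 0.0547] [0.52650523 0.00840856 0.19990401] [[-1.0, -0.0, -0.001], [-0.0, 1.0, -0.0], [0.001, -0.0, -1.0]]
```

View pics/wv8.png

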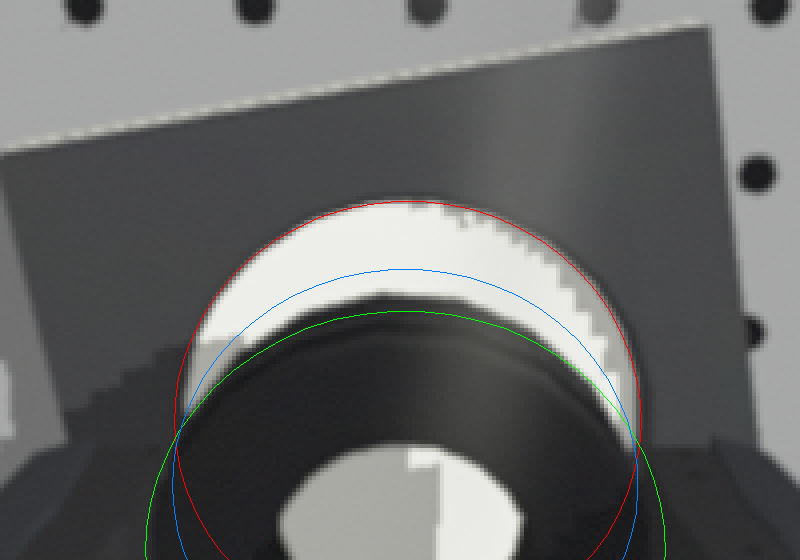

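servo_tool(
  moves=[
    [[0,0.01,0.1,0,0,0],[0,0.01,0.2,0,0,0],[0,0.01,0.26,0,0,0],[0,0.01,0.3,0,0,0],[0,0.01,0.34,0,0,0],[0,0.01,0.345,0,0,0],[0,0.01,0.345,0,0,0]],
  ],
)

```text
clock: 20.18
tool_pos: [0.5958, 0.0094, 0.0203]
ee_rot: [0.001, 1.0, 0.0, 0.0]
contact_force: [-0.3, 0.1, -0.1]
finger_gap: 0.0562
```

servo_tool(
  moves=[
    [[0,0,0,0,0,0],[0,0,0,0,0,0],[0,0,0,0,0,0],[0,0,-0.1,0,0,0],[0,0,-0.5,0,0,0],[0,0,-1,0,0,0],[0,0,-1,0,0,0]],
  ],
  claw=-0.7,
)

```text
clock: 21.05
tool_pos: [0.5984, 0.0105, 0.1246]
ee_rot: [0.001, 1.0, 0.001, 0.004]
contact_force: [0.5, -0.3, -0.3]
finger_gap: 0.0748
```

```bash
python3 w.py w9
```

```text
21.1 [0.5969 0.0097 0.1224] [0.52931541 0.00979259 0.26939621] [[-1.0, 0.002, 0.004], [0.002, 1.0, 0.001], [-0.004, 0.001, -1.0]]
```

View pics/w9.png

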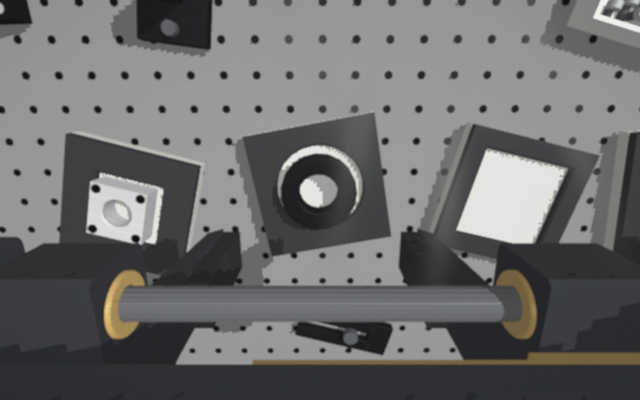

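servo_tool(
  moves=[
    [[0.3,-0.5,0,0,0,0],[0.6,-1,0,0,0,0]],
  ],
)

```text
clock: 21.35
tool_pos: [0.5342, -0.0914, 0.1192]
ee_rot: [-0.0, 1.0, -0.0, -0.001]
contact_force: [0.9, -0.7, 0.4]
finger_gap: 0.075
```

servo_tool(
  moves=[
    [[0.4,-0.5,0,0,0,0],[0.8,-1,0,0,0,0]],
  ],
)

```text
clock: 21.6
tool_pos: [0.4552, -0.1894, 0.1193]
ee_rot: [0.001, 1.0, 0.0, -0.001]
contact_force: [0.5, -1.2, 0.5]
finger_gap: 0.0747
```

servo_tool(
  moves=[
    [[0.1,-0.3,0,0,0,0],[0.1,-0.4,0,0,0,0],[0.1,-0.4,0,0,0,0],[0.1,-0.4,0,0,0,0]],
  ],
)

```text
clock: 22.1
tool_pos: [0.4485, -0.2259, 0.1202]
ee_rot: [-0.001, 1.0, 0.001, 0.0]
contact_force: [0.3, -0.4, 0.4]
finger_gap: 0.0748
```

```bash
python3 w.py w10; python3 - <<'E'
from h import *
from ov import tile,circ,sq
f=pickle.load(open('w10.pkl','rb'));p=robot.sense()['tool_pos']
cv2.imwrite('pics/wv10.png',tile(f,(220,120,200,140),[circ(.446,-.231,.036,.044),circ(.446,-.231,.036,.022),circ(.446,-.231,0.018,.044),sq(.447,-.2295,.018,.06,np.radians(2.7))],4))
E
```

```text
22.15 [ 0.4484 -0.226   0.1202] [ 0.38041905 -0.22675047  0.26546181] [[-1.0, -0.002, 0.001], [-0.002, 1.0, 0.001], [-0.001, 0.001, -1.0]]
```

View pics/wv10.png

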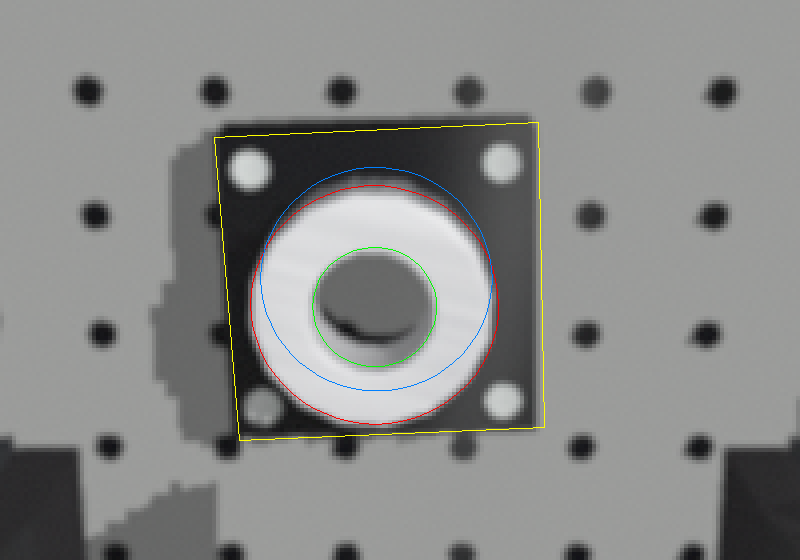

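servo_tool(
  moves=[
    [[0.02,-0.05,0.3,0,0,0],[0.02,-0.05,0.6,0,0,0],[0.02,-0.05,0.85,0,0,0],[0.02,-0.05,0.935,0,0,0],[0.02,-0.05,0.935,0,0,0],[0.02,-0.05,0.935,0,0,0]],
  ],
)

```text
clock: 22.9
tool_pos: [0.446, -0.2328, 0.0275]
ee_rot: [0.0, 1.0, -0.0, 0.001]
contact_force: [-0.1, -0.5, 0.2]
finger_gap: 0.0747
```

servo_tool(
  moves=[
    [[0,0,0,0,0,0],[0,0,0,0,0,0],[0,0,0,0,0,0],[0,0,0,0,0,0],[0,0,0,0,0,0]],
  ],
  claw=1,
)

```text
clock: 23.52
tool_pos: [0.4454, -0.2329, 0.0268]
ee_rot: [0.001, 1.0, 0.0, 0.0]
contact_force: [-0.2, 0.1, 3.3]
finger_gap: 0.0424
```

servo_tool(
  moves=[
    [[0,0,-0.1,0,0,0],[0,0,-0.3,0,0,0],[0,0,-0.6,0,0,0],[-0.4,0,-0.6,0,0,0],[-0.9,-0.4,-0.6,0,0,0],[-1,-0.4,-0.6,0,0,0]],
  ],
)

```text
clock: 24.28
tool_pos: [0.5478, -0.2768, 0.0873]
ee_rot: [0.003, 1.0, -0.001, 0.002]
contact_force: [-1.3, -0.2, -0.3]
finger_gap: 0.0424
```

servo_tool(
  moves=[
    [[-0.4,-0.3,0,0,0,0],[-0.52,-0.43,0.35,0,0,0],[-0.52,-0.43,0.35,0,0,0],[-0.52,-0.43,0.35,0,0,0]],
  ],
)

```text
clock: 24.78
tool_pos: [0.5965, -0.3148, 0.0522]
ee_rot: [-0.0, 1.0, 0.001, -0.0]
contact_force: [0.2, -0.9, -0.7]
finger_gap: 0.0425
```

```bash
python3 w.py w11; python3 - <<'E'
from h import *
from ov import tile,circ
f=pickle.load(open('w11.pkl','rb'));p=robot.sense()['tool_pos']
cv2.imwrite('pics/wv11.png',tile(f,(220,120,200,140),[circ(.5995,-.3165,.016,.054),circ(p[0],p[1],p[2]+.0092,.044),circ(p[0],p[1],p[2]-.0088,.044)],4))
E
```

```text
24.825 [ 0.597  -0.3149  0.0528] [ 0.52873804 -0.31547924  0.19766724] [[-1.0, -0.0, 0.0], [-0.0, 1.0, 0.001], [-0.0, 0.001, -1.0]]
```

View pics/wv11.png

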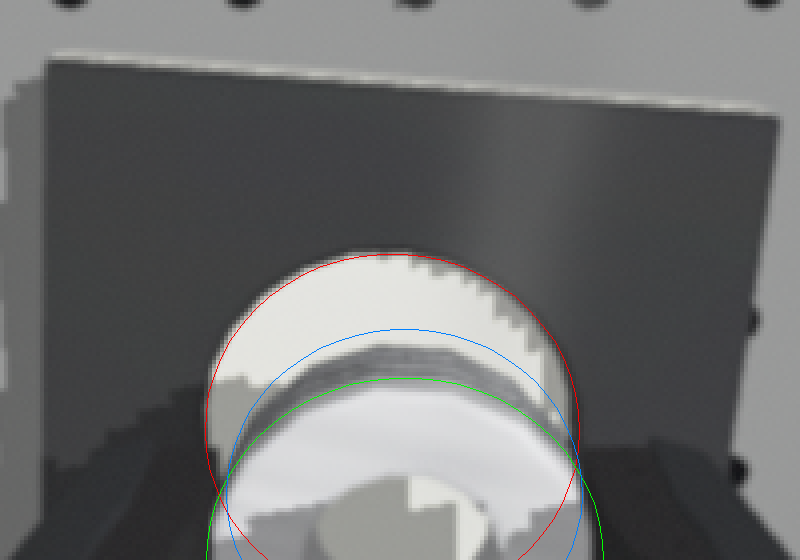

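servo_tool(
  moves=[
    [[-0.01,-0.02,0.1,0,0,0],[-0.01,-0.02,0.2,0,0,0],[-0.01,-0.02,0.26,0,0,0],[-0.01,-0.02,0.3,0,0,0],[-0.01,-0.02,0.33,0,0,0],[-0.01,-0.02,0.34,0,0,0],[-0.01,-0.02,0.34,0,0,0]],
  ],
)

```text
clock: 25.7
tool_pos: [0.5982, -0.318, 0.0189]
ee_rot: [0.001, 1.0, -0.0, -0.0]
contact_force: [-2.7, 0.7, 7.7]
finger_gap: 0.0423
```

servo_tool(
  moves=[
    [[0,0,0,0,0,0],[0,0,0,0,0,0],[0,0,0,0,0,0],[0,0,-0.1,0,0,0],[0,0,-0.5,0,0,0],[0,0,-1,0,0,0],[0,0,-1,0,0,0]],
  ],
  claw=-0.3,
)

```text
clock: 26.58
tool_pos: [0.6015, -0.3186, 0.1229]
ee_rot: [0.001, 1.0, -0.001, 0.004]
contact_force: [-0.2, 0.2, -0.2]
finger_gap: 0.0571
```

```bash
python3 w.py w12
```

```text
26.625 [ 0.5997 -0.3185  0.1204] [ 0.53230854 -0.3185857   0.26770803] [[-1.0, 0.001, 0.004], [0.001, 1.0, -0.002], [-0.004, -0.002, -1.0]]
```

View pics/w12.png

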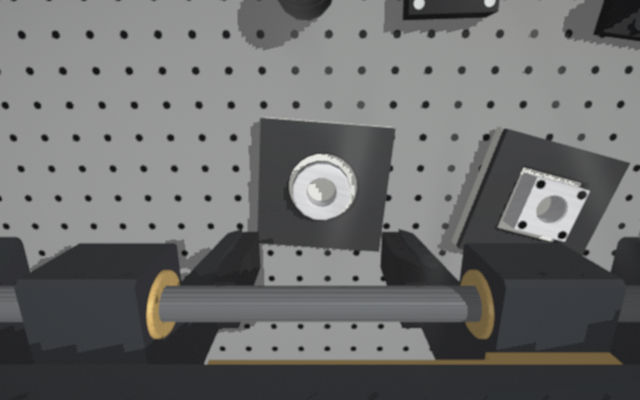

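servo_tool(
  moves=[
    [[0.5,0.3,0,0,0,0],[1,0.6,0,0,0,0],[1,0.6,0,0,0,0]],
  ],
  claw=-0.7,
)

```text
clock: 27.0
tool_pos: [0.4904, -0.2548, 0.116]
ee_rot: [-0.002, 1.0, 0.001, -0.006]
contact_force: [1.7, -0.3, -0.3]
finger_gap: 0.0746
```

servo_tool(
  moves=[
    [[0.51,0.27,0,0,0,-0.094],[0.51,0.27,0,0,0,-0.094],[0.51,0.27,0,0,0,-0.094],[0.51,0.27,0,0,0,-0.094]],
  ],
)

```text
clock: 27.5
tool_pos: [0.4492, -0.2317, 0.1176]
ee_rot: [-0.022, 1.0, -0.0, 0.001]
contact_force: [0.4, 0.4, 0.9]
finger_gap: 0.0749
```

```bash
python3 w.py w13; python3 - <<'E'
from h import *
from ov import tile,circ,sq
f=pickle.load(open('w13.pkl','rb'))
cv2.imwrite('pics/wv13.png',tile(f,(220,120,200,140),[sq(.447,-.2295,.018,.06,np.radians(2.7))],4))
E
```

```text
27.55 [ 0.449  -0.2316  0.1176] [ 0.38098928 -0.23515517  0.26282653] [[-0.999, -0.044, 0.002], [-0.044, 0.999, -0.0], [-0.002, -0.0, -1.0]]
```

View pics/wv13.png

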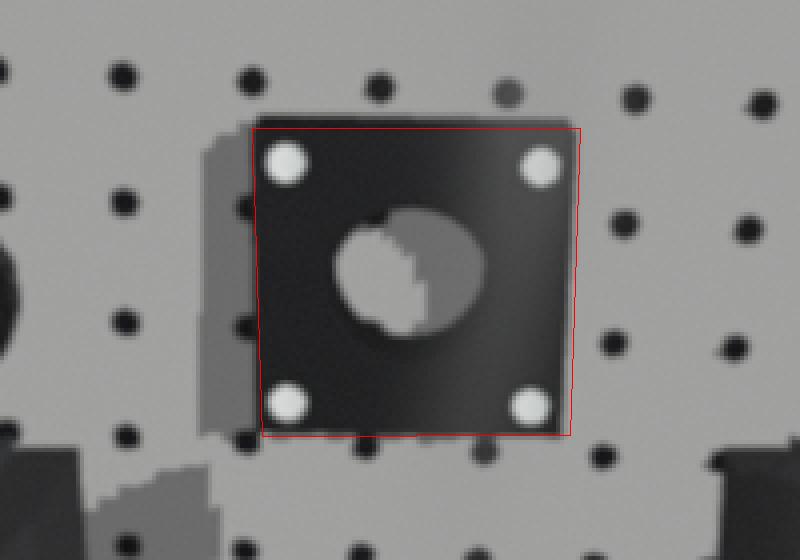

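servo_tool(
  moves=[
    [[0.02,0.02,0.3,0,0,0],[0.02,0.02,0.6,0,0,0],[0.02,0.02,0.85,0,0,0],[0.02,0.02,0.95,0,0,0],[0.02,0.02,0.95,0,0,0]],
  ],
)

```text
clock: 28.18
tool_pos: [0.4456, -0.2291, 0.0224]
ee_rot: [-0.023, 1.0, 0.0, -0.0]
contact_force: [0.2, 0.5, 0.7]
finger_gap: 0.075
```

servo_tool(
  moves=[
    [[0,0,0.135,0,0,0],[0,0,0.135,0,0,0],[0,0,0.135,0,0,0]],
  ],
)

```text
clock: 28.55
tool_pos: [0.4458, -0.2293, 0.01]
ee_rot: [-0.023, 1.0, -0.0, 0.001]
contact_force: [-1.1, 0.1, -0.2]
finger_gap: 0.0751
```

servo_tool(
  moves=[
    [[0,0,0,0,0,0],[0,0,0,0,0,0],[0,0,0,0,0,0],[0,0,0,0,0,0],[0,0,0,0,0,0]],
  ],
  claw=1,
)

```text
clock: 29.18
tool_pos: [0.4455, -0.2293, 0.0096]
ee_rot: [-0.023, 1.0, -0.0, 0.0]
contact_force: [-0.2, -0.2, 5.3]
finger_gap: 0.0597
```

servo_tool(
  moves=[
    [[0,0,-0.1,0,0,0],[0,0,-0.3,0,0,0],[0,0,-0.6,0,0,0.05],[-0.3,0.4,-0.8,0,0,0.092],[-0.5,0.95,-0.8,0,0,0.092],[-0.5,0.95,-0.8,0,0,0.092]],
  ],
)

```text
clock: 29.92
tool_pos: [0.4934, -0.1251, 0.0905]
ee_rot: [-0.005, 1.0, 0.003, 0.002]
contact_force: [0.7, -1.0, -1.3]
finger_gap: 0.0595
```

servo_tool(
  moves=[
    [[-0.3,0.5,0,0,0,0],[-0.5,1,0,0,0,0]],
  ],
)

```text
clock: 30.18
tool_pos: [0.5414, -0.032, 0.0893]
ee_rot: [0.001, 1.0, -0.0, -0.0]
contact_force: [1.0, 0.1, -0.7]
finger_gap: 0.0593
```

servo_tool(
  moves=[
    [[-0.3,0.5,0,0,0,0],[-0.6,1,0,0,0,0],[-0.6,1,0,0,0,0]],
  ],
)

```text
clock: 30.55
tool_pos: [0.6023, 0.0744, 0.0899]
ee_rot: [-0.003, 1.0, 0.003, 0.001]
contact_force: [-0.8, -0.5, -0.8]
finger_gap: 0.0596
```

servo_tool(
  moves=[
    [[0,0.5,0,0,0,0.2],[0,0.9,0,0,0,0.478],[0,0.9,0.2,0,0,0.478],[0,0.9,0.2,0,0,0.478],[0,0.9,0.2,0,0,0.478]],
  ],
)

```text
clock: 31.18
tool_pos: [0.6009, 0.1551, 0.0688]
ee_rot: [0.12, 0.993, -0.001, -0.0]
contact_force: [-0.0, 1.1, -1.4]
finger_gap: 0.0594
```

```bash
python3 w.py w14; python3 - <<'E'
from h import *
from ov import tile,circ,sq
f=pickle.load(open('w14.pkl','rb'));p=robot.sense()['tool_pos'];y=np.radians(-13.7)
cv2.imwrite('pics/wv14.png',tile(f,(215,110,200,140),[sq(.6077,.1622,.016,.07,y),sq(.6077,.1622,.016,.1,y),sq(p[0],p[1],p[2]+.0084,.06,y),sq(p[0],p[1],p[2]-.0096,.06,y)],4))
E
```

```text
31.225 [0.6011 0.1556 0.0692] [0.53503625 0.17108384 0.21422217] [[-0.971, 0.239, -0.0], [0.239, 0.971, -0.001], [0.0, -0.001, -1.0]]
```

View pics/wv14.png

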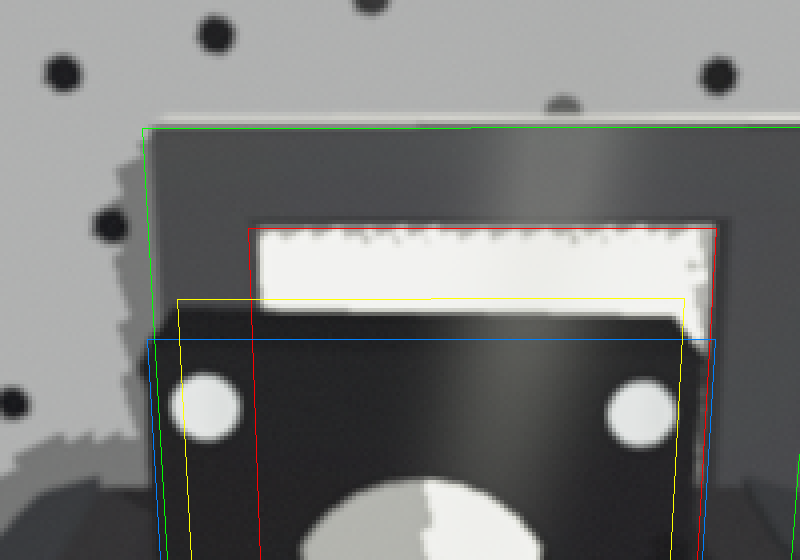

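servo_tool(
  moves=[
    [[-0.035,0.09,0.1,0,0,0],[-0.035,0.09,0.25,0,0,0],[-0.035,0.09,0.35,0,0,0],[-0.035,0.09,0.41,0,0,0],[-0.035,0.09,0.45,0,0,0],[-0.035,0.09,0.48,0,0,0],[-0.035,0.09,0.495,0,0,0],[-0.035,0.09,0.495,0,0,0]],
  ],
)

```text
clock: 32.22
tool_pos: [0.6066, 0.1661, 0.0199]
ee_rot: [0.119, 0.993, 0.0, 0.0]
contact_force: [-0.4, 0.6, -1.2]
finger_gap: 0.0597
```

```bash
python3 w.py w15
```

```text
32.275 [0.6066 0.1661 0.0199] [0.54053156 0.18157564 0.16525291] [[-0.972, 0.237, 0.0], [0.237, 0.972, 0.0], [-0.0, 0.0, -1.0]]
```

View pics/w15.png

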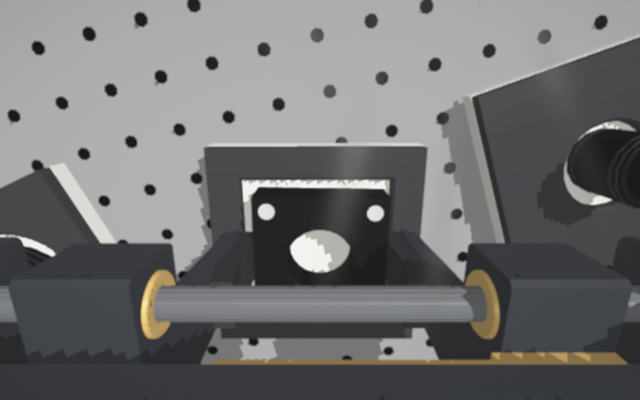

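servo_tool(
  moves=[
    [[0,-0.02,0,0,0,0],[0,-0.02,0.005,0,0,0],[0,-0.02,0.005,0,0,0],[0,-0.02,0.005,0,0,0]],
  ],
)

```text
clock: 32.78
tool_pos: [0.606, 0.1637, 0.0197]
ee_rot: [0.119, 0.993, -0.0, 0.0]
contact_force: [-2.0, -1.5, 6.2]
finger_gap: 0.0598
```

servo_tool(
  moves=[
    [[0,0,0,0,0,0],[0,0,0,0,0,0],[0,0,0,0,0,0],[0,0,-0.1,0,0,0],[0,0,-0.5,0,0,0],[0,0,-1,0,0,0],[0,0,-1,0,0,0],[0,0,-1,0,0,0]],
  ],
  claw=-0.7,
)

```text
clock: 33.78
tool_pos: [0.6058, 0.1636, 0.1193]
ee_rot: [0.119, 0.993, -0.0, -0.0]
contact_force: [0.1, -1.1, 0.1]
finger_gap: 0.0751
```

servo_tool(
  moves=[
    [[0.5,0,-0.5,0,0,0],[1,0,-0.9,0,0,0],[1,0,-0.9,0,0,0]],
  ],
)

```text
clock: 34.15
tool_pos: [0.5062, 0.1894, 0.2105]
ee_rot: [0.117, 0.993, 0.0, -0.0]
contact_force: [1.3, 1.0, -0.5]
finger_gap: 0.0748
```

servo_tool(
  moves=[
    [[0.5,0,-0.2,0,0,0],[1,0,-0.2,0,0,0],[1,0,-0.2,0,0,0],[1,0,-0.2,0,0,0]],
  ],
)

```text
clock: 34.65
tool_pos: [0.4127, 0.2108, 0.2283]
ee_rot: [0.12, 0.993, -0.0, -0.0]
contact_force: [0.3, -0.1, -0.6]
finger_gap: 0.0749
```

```bash
python3 w.py w16; python3 - <<'E'
from h import *
from ov import *
f=robot.grab_frame('top');pickle.dump(f,open('t16.pkl','wb'));save(f,'t16')
s=robot.grab_frame('side');pickle.dump(s,open('s16.pkl','wb'));save(s,'s16')
E
```

```text
34.7 [0.4131 0.2108 0.2284] [0.34682989 0.22653516 0.37372014] [[-0.971, 0.239, -0.0], [0.239, 0.971, -0.0], [0.0, -0.001, -1.0]]
```

View pics/w16.png

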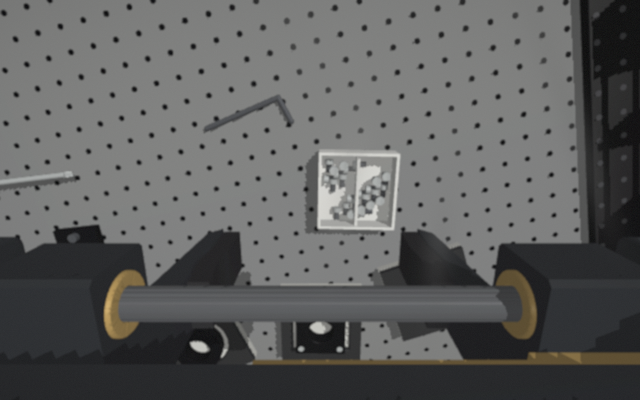

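View pics/t16.png

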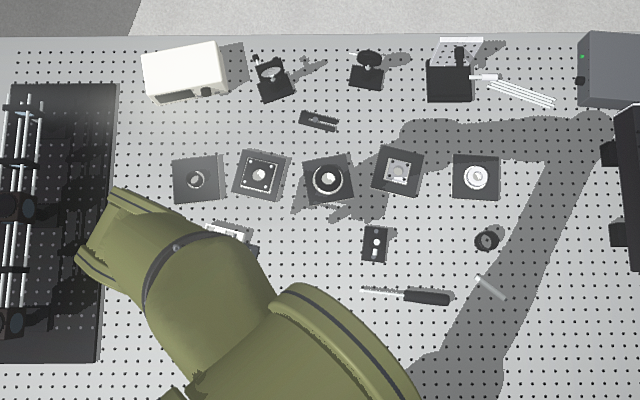

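Every part is in a nest. I check with model overlays before handing in.

```bash
python3 - <<'E'
from ov import *
f=pickle.load(open('t16.pkl','rb'));s=pickle.load(open('s16.pkl','rb'));r=np.radians
n={'LP':(.6077,.1622),'LR':(.597,.0093),'SP':(.6153,-.1444),'SR':(.5994,-.3165),'T':(.599,.302)}
O=[[sq(*n['LP'],.016,.07,r(-13.7)),sq(*n['LP'],.028,.06,r(-13.7))],[circ(*n['LR'],.016,.068),circ(*n['LR'],.028,.058)],[sq(*n['SP'],.016,.052,r(-14.6)),sq(*n['SP'],.028,.042,r(-14.6))],[circ(*n['SR'],.016,.054),circ(*n['SR'],.028,.044)],[circ(*n['T'],.016,.04),circ(*n['T'],.040,.03)]]
t=[];u=[]
for o,k in zip(O,n):
    c=proj(f,[[*n[k],.016]])[0].astype(int);t.append(tile(f,(c[0]-20,c[1]-20,40,40),o,6))
    c=proj(s,[[*n[k],.016]])[0].astype(int);u.append(tile(s,(c[0]-20,c[1]-20,40,40),o,6))
z=np.zeros_like(t[0])
cv2.imwrite('pics/f.png',np.vstack([np.hstack(t[:3]),np.hstack(t[3:]+[z])]));cv2.imwrite('pics/g.png',np.vstack([np.hstack(u[:3]),np.hstack(u[3:]+[z])]))
E
```

```text
(no output)
```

View pics/f.png

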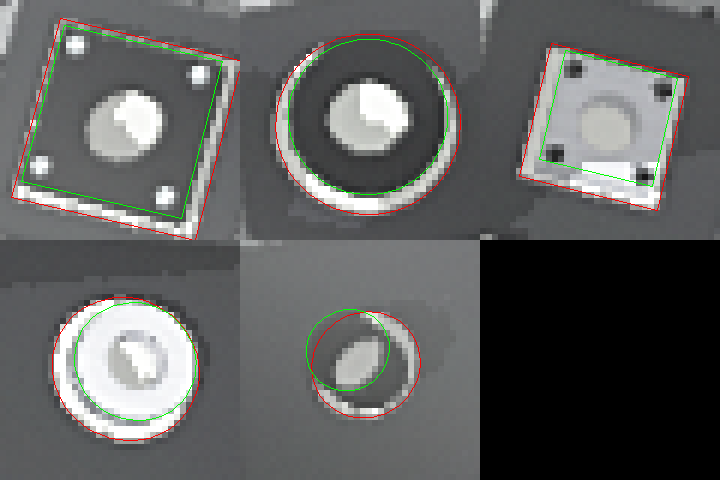

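View pics/g.png

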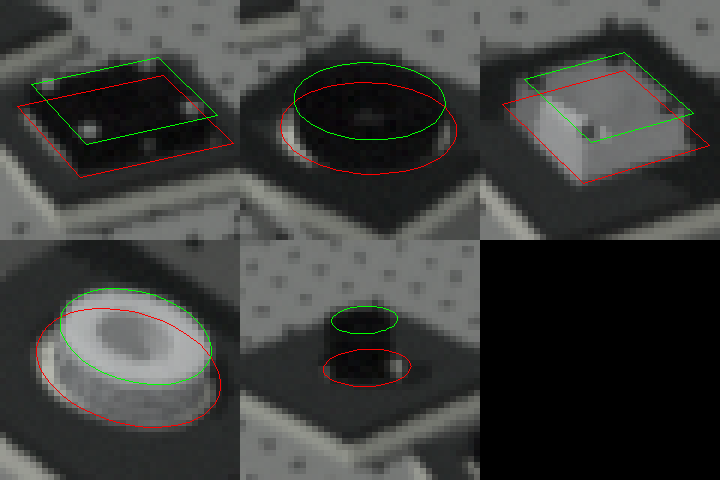

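```bash
python3 -c "
from plant import robot
print(robot.finish_job())"
```

```text
the job is handed in; nothing more can be done
None
```

All five parts are in their own nests, set down and released, and I handed the job in at about 35 s of the 106 s. I got no verdict back.

I took the stacks apart in this order: small plate, lens tube, large ring, small ring, large plate. The lens tube I used is the narrower one that stood on the small ring. The wider look-alike on the table was not touched.

- **Final pictures:** overlays on the last top and side images show each part inside its own pocket, flat and upright. The offsets from the nest centres look like about 1–3 mm, against the 9 mm allowed. The small plate appears the furthest off, at about 2 mm, but it lies flat on the pocket floor.
- **Heights:** the tool heights at set-down (19–20 mm) match parts resting on the 10 mm pocket floor.
- **Set-down forces:** set-down contact was 11 N or less. The large ring showed no clear contact before I released it, so it may have settled by a fraction of a millimetre.
- **Disagreements:** while the lens tube and large ring were held, the wrist camera showed each about 3 mm further forward than the tool position implied. I corrected the tube by 5 mm. The large ring was within tolerance, so I left it.
- **Networks:** the networks gave some wrong finds, such as taking the look-alike for the tube, so I relied on my own measurements and the pictures.

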